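# Refill the spice rack and hold the marked jar's base up to the inspection camera

## Task

Put the two loose spice jars at the front edge of the worktop, by the sink, away upright into empty wells of the spice rack, one per well and lowered in rather than dropped; then lift the jar with the green sticker out of the rack and show its underside to the small inspection camera so that its date stamp can be read: base squarely facing the lens, centred, about 80 mm in front of it. Finish holding the jar still there in the gripper; all other jars stay in the rack, and leave the other things on the worktop and the camera alone.

Things in the scene. Friction and masses are not known exactly. Their poses are not given: they have to be found in the camera images.
- rack: wooden spice rack, a fixed block 170 x 250 x 40 mm (its x, y, z) with six round wells in 2 rows of 3; origin at the centre of its underside, on the worktop; it stands turned by up to about 15 degrees. Wells are 47 mm in diameter and 30 mm deep (floor 10 mm above the underside), 80 mm apart centre to centre in x and y. Three wells hold a jar at the start, three are empty; which ones varies.
- rack_hole0 (a point): centre of the mouth of well 0 of the rack, at the level of the rack's top face; in the rack's frame at x -40, y -80 mm
- rack_hole1 (a point): centre of the mouth of well 1 of the rack, at the level of the rack's top face; in the rack's frame at x -40, y +0 mm
- rack_hole2 (a point): centre of the mouth of well 2 of the rack, at the level of the rack's top face; in the rack's frame at x -40, y +80 mm
- rack_hole3 (a point): centre of the mouth of well 3 of the rack, at the level of the rack's top face; in the rack's frame at x +40, y -80 mm
- rack_hole4 (a point): centre of the mouth of well 4 of the rack, at the level of the rack's top face; in the rack's frame at x +40, y +0 mm
- rack_hole5 (a point): centre of the mouth of well 5 of the rack, at the level of the rack's top face; in the rack's frame at x +40, y +80 mm
- jar_marked: spice jar, an upright cylinder 41 mm in diameter and 105 mm tall with a dark lid 40 mm in diameter (top 21 mm), 0.08 to 0.15 kg, loose; origin at the centre of its underside, z up its axis to the lid. The jar to be shown: green contents and a round bright green sticker, 26 mm across, on top of its lid. It starts in a well of the rack.
- jar_r1: spice jar, an upright cylinder 41 mm in diameter and 105 mm tall with a dark lid 40 mm in diameter (top 21 mm), 0.08 to 0.15 kg, loose; origin at the centre of its underside, z up its axis to the lid. Unmarked (no sticker); starts in a well of the rack and stays there.
- jar_r2: spice jar, an upright cylinder 41 mm in diameter and 105 mm tall with a dark lid 40 mm in diameter (top 21 mm), 0.08 to 0.15 kg, loose; origin at the centre of its underside, z up its axis to the lid. Unmarked (no sticker); starts in a well of the rack and stays there.
- jar_l1: spice jar, an upright cylinder 41 mm in diameter and 105 mm tall with a dark lid 40 mm in diameter (top 21 mm), 0.08 to 0.15 kg, loose; origin at the centre of its underside, z up its axis to the lid. Unmarked; starts standing loose on the worktop near its front edge, in front of the sink, to the right of and nearer the robot than the rack (other jars far to the right are part of the room).
- jar_l2: spice jar, an upright cylinder 41 mm in diameter and 105 mm tall with a dark lid 40 mm in diameter (top 21 mm), 0.08 to 0.15 kg, loose; origin at the centre of its underside, z up its axis to the lid. Unmarked; starts standing loose on the worktop near its front edge, in front of the sink, to the right of and nearer the robot than the rack (other jars far to the right are part of the room).
- cam_base: foot of the small inspection camera, a black disc 92 mm in diameter on the worktop, fixed, to the left of the rack; origin at the centre of its underside. The whole camera is 86 mm tall.
- cam_head: white head of the inspection camera, 47 mm in diameter, 34 mm long, fixed on the foot; origin at the centre of the front face of its dark lens; z is the viewing direction, out of the lens: up and leaning 30 degrees from vertical, roughly towards the robot. The lens lies 73 mm above the worktop.
- water_glass: clear drinking glass, 81 mm in diameter, 93 mm tall, loose bystander behind the camera; origin at the centre of its underside.
- honey_jar: honey jar with a yellow lid, 64 mm in diameter, 100 mm tall, loose bystander; origin at the centre of its underside.
- tumbler: blue drinking tumbler, 74 mm in diameter, 181 mm tall, loose bystander behind the rack; origin at the centre of its underside.
- salt_shaker: salt shaker with grey top, 44 mm in diameter, 90 mm tall, loose bystander far right; origin at the centre of its underside.
- tomato_tin: low food tin, 76 mm in diameter, 58 mm tall, loose bystander at the left; origin at the centre of its underside.
There are look-alikes about, which are no part of the job. Several things have the shape of the cam_base; the one meant has the colours described above. Leave any orange look-alike of the jar_l2 alone.

How it is judged:
By the outcome, as a careful person would: the job done as asked, in the order asked, and still so for the second after the job is handed in, while the arm keeps its last pose, push and grip.
It also fails if it takes over 54 s, if anything falls off the work surface, if the arm or the gripper's body presses on something with over 40 N, if the wrist force passes 120 N, or if a joint passes its speed limit or range.

## Robot

A 6-joint arm with a two-finger parallel gripper is mounted at the origin on a cart in front of the work surface, level with it; the furniture and walls round the work are solid. World frame = base frame: x ahead of the robot, y to its left, z up, the work surface at z = 0. Lengths are in m, angles in rad, forces in N, time in s.
With the tool pointing down it reaches from about 0.2 to 0.875 m from the base axis. Payload 3.4 kg.
Tool frame: the origin (TCP) lies between the finger pads; the fingertips stand 25 mm ahead of it and the grasp point (between the pads) lies 6 mm ahead of it (r.nose_length is the z of the fingertips in the tool frame, in m); z points along the fingers, y is the line along which they close (so a half turn about z gives the same grasp; the last joint's range is limited). The gripper opens to 94 mm and grips with 3 to 60 N. Pads are 16 mm wide; open, the fingers measure 119 mm over their backs; the gripper's body (75 mm by 177 mm) begins 78 mm behind the grasp point.
Start: joints at [-1.385, 0.276, 1.505, -0, 1.361, -0.121], TCP at [0.174, -0.548, 0.23] pointing down, gripper open.
Joint ranges: [-2.89, 2.89], [-0.75, 2.08], [0.22, 2.7], [-1.18, 4.32], [0.11, 2.71], [-2.7, 2.7]. Speed limits (rad/s): [2.57, 2.57, 3.14, 3.14, 3.14, 3.14].

## Interface

Orientations are given as a unit quaternion [w, x, y, z].
In Python, from plant import r, gripper_to, inverse_kinematics, vision, models, telemetry gives the robot as it stands. Calls block until the motion is done:
- r.move_to(position, orientation): joint-space move of the TCP to a pose.
- r.move_l(position, rot=None, vel=0.15, guard=None): straight line of the TCP; rot=None keeps the orientation; vel is the mean speed in m/s. With guard (N) it stops when the force on the tool has changed by that much, and returns True; else False.
- r.movej(angles): joint-space move.
- gripper_to(opening, f_grip=None): finger opening in m; f_grip is the grip in N (None keeps the last); returns when the fingers have stopped.
- r.hold(seconds).
- inverse_kinematics(position, orientation): joint angles nearest the present ones, or None.
- vision.snapshot(name): name is "scene" or "top" or "wrist"; returns the picture (480x640x3 uint8, red, green, blue); there is no depth.
- vision.get_calibration(name): a dict with "fx", "fy", "cx", "cy" (pixels), "position" and "orientation" of the camera in the world. Camera axes: x right, y down, z forward; pixel columns grow to the right and rows downward; lengths in m; the calibration is good to about 2 mm. A picture is of the moment at which its call begins: read the wrist's pose just before it. get_calibration takes no time and is no camera call; for the wrist camera it gives the pose at the moment of the call.
A pose or a line that the arm cannot do raises r.PlanningError and nothing moves.
- r.sign_off(): hands the job in, once; it reports no verdict.
Trained networks look in the newest picture that a camera, given by its name, has taken for a name from the list of things; names that differ only in an ending like _2 or _b are one class to them, and where a whole thing is asked for, a point or a joint stands for the part that bears it (a point fixed in the world has none). Each returns a list of dicts, best first, with "score" (0 to 1); they miss things now and then, are a little off and sometimes report something else, mostly with a low value. They report only what shows in the picture. A call takes as long as a camera call. They do not tell look-alikes from the thing itself.
- models.boxes_of(thing, camera): "at" ([x, y, z] in m, in world coordinates, good to about 4 mm: the middle of the surface that is visible of it).
- models.regions_of(thing, camera): "pixels" (480x640 bool, what is visible of it).
- models.mark_of(thing, camera): "at" ([x, y, z] in m, in world coordinates, good to about 4 mm: a listed point, or the origin of a listed thing).
Readings, each from a call of its own:
- telemetry.current_t(): time.
- telemetry.current_joints(): joint angles.
- telemetry.current_dq(): joint speeds.
- telemetry.current_joint_efforts(): joint torques, N m.
- telemetry.current_ee_pos(): TCP position.
- telemetry.current_tool_rot(): TCP orientation.
- telemetry.current_wrist_force(): force on the tool from outside, world axes, zero at the start.
- telemetry.current_torque(): the same for the moment, N m.
- telemetry.current_opening(): finger opening in m.
Only numpy, scipy, OpenCV 4.12 (cv2) and the standard library are available. Lean on these libraries where they do the work, as an engineer would, in place of code of your own. Each camera call takes 0.05 s, during which the arm holds its last target. There are 200 camera calls.

## Working session

There is one attempt and no reset: what is moved stays moved. The work goes in short steps, each a Python script; the robot and the scene stay as the last script left them, time stands still between calls to the robot, and variables do not carry over. Pictures are saved under pics/ and viewed, on a budget of 10 in all, crops included, one or two more only if the job needs it, and the job is handed in when it is done.

```bash
ls; mkdir -p pics
cat > h.py <<'E'
import numpy as np, cv2
from plant import r, gripper_to, inverse_kinematics, vision, models, telemetry
from scipy.spatial.transform import Rotation as R
def Rq(q): return R.from_quat([q[1],q[2],q[3],q[0]])
def qR(Ro): x=Ro.as_quat(); return [x[3],x[0],x[1],x[2]]
def proj(cal,P):
    p=Rq(cal['orientation']).inv().apply(np.array(P)-cal['position'])
    return np.array([cal['fx']*p[0]/p[2]+cal['cx'],cal['fy']*p[1]/p[2]+cal['cy']])
def atz(cal,uv,z):
    d=Rq(cal['orientation']).apply([(uv[0]-cal['cx'])/cal['fx'],(uv[1]-cal['cy'])/cal['fy'],1])
    c=np.array(cal['position']); return c+d*(z-c[2])/d[2]
def save(im,n): cv2.imwrite('pics/'+n,cv2.cvtColor(im,cv2.COLOR_RGB2BGR))
E
python3 - <<'E'
from h import *
for c in ['scene','top']:
    im=vision.snapshot(c); save(im,c+'0.png'); cal=vision.get_calibration(c)
    print(c,np.round(cal['position'],3),np.round(Rq(cal['orientation']).as_matrix()[:,2],2),cal['fx'])
    for n in ['rack','jar_marked','jar_l1','cam_base','cam_head']+['rack_hole%d'%i for i in range(6)]:
        for d in models.mark_of(n,c)[:6]: print(n,np.round(d['at'],3),round(d['score'],2),proj(cal,d['at']).round())
print(telemetry.current_t())
E
```

```text
pics
scene [-0.357 -0.758  0.714] [ 0.66  0.6  -0.45] 476.6159921067268
rack [0.596 0.148 0.   ] 0.56 [315. 257.]
jar_marked [0.553 0.062 0.009] 0.58 [326. 269.]
jar_l1 [ 0.435 -0.1   -0.004] 0.87 [340. 312.]
jar_l1 [ 0.431 -0.298  0.001] 0.76 [403. 345.]
jar_l1 [ 0.427  0.004 -0.002] 0.71 [310. 296.]
jar_l1 [0.466 0.583 0.005] 0.38 [200. 226.]
cam_head [0.46  0.695 0.075] 0.49 [179. 199.]
cam_head [0.56  0.227 0.008] 0.27 [289. 250.]
rack_hole0 [0.64 0.22 0.04] 0.77 [308. 234.]
rack_hole0 [0.554 0.226 0.04 ] 0.75 [288. 242.]
rack_hole0 [0.546 0.065 0.035] 0.7 [324. 262.]
rack_hole0 [0.554 0.144 0.041] 0.69 [306. 250.]
rack_hole0 [0.635 0.143 0.041] 0.63 [325. 242.]
rack_hole0 [0.632 0.066 0.039] 0.61 [343. 251.]
rack_hole1 [0.64 0.22 0.04] 0.77 [308. 234.]
rack_hole1 [0.554 0.226 0.04 ] 0.75 [288. 242.]
rack_hole1 [0.546 0.065 0.035] 0.7 [324. 262.]
rack_hole1 [0.554 0.144 0.041] 0.69 [306. 250.]
rack_hole1 [0.635 0.143 0.041] 0.63 [325. 242.]
rack_hole1 [0.632 0.066 0.039] 0.61 [343. 251.]
rack_hole2 [0.64 0.22 0.04] 0.77 [308. 234.]
rack_hole2 [0.554 0.226 0.04 ] 0.75 [288. 242.]

[... 2561 characters left out ...]
 0.039] 0.76 [319. 263.]
rack_hole3 [0.631 0.063 0.039] 0.59 [340. 247.]
rack_hole3 [0.56  0.225 0.041] 0.57 [297. 262.]
rack_hole4 [0.641 0.226 0.042] 0.88 [298. 245.]
rack_hole4 [0.551 0.069 0.037] 0.79 [339. 264.]
rack_hole4 [0.638 0.143 0.031] 0.78 [319. 247.]
rack_hole4 [0.554 0.145 0.039] 0.76 [319. 263.]
rack_hole4 [0.631 0.063 0.039] 0.59 [340. 247.]
rack_hole4 [0.56  0.225 0.041] 0.57 [297. 262.]
rack_hole5 [0.641 0.226 0.042] 0.88 [298. 245.]
rack_hole5 [0.551 0.069 0.037] 0.79 [339. 264.]
rack_hole5 [0.638 0.143 0.031] 0.78 [319. 247.]
rack_hole5 [0.554 0.145 0.039] 0.76 [319. 263.]
rack_hole5 [0.631 0.063 0.039] 0.59 [340. 247.]
rack_hole5 [0.56  0.225 0.041] 0.57 [297. 262.]
1.2
```

Run:
```python
import cv2
im=cv2.imread('pics/scene0.png')[170:400,120:480]; cv2.imwrite('pics/s1.png',cv2.resize(im,(800,511),interpolation=cv2.INTER_CUBIC))
im=cv2.imread('pics/top0.png')[190:340,120:480]; cv2.imwrite('pics/t1.png',cv2.resize(im,(800,333),interpolation=cv2.INTER_CUBIC))
```

```text
(no output)
```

View pics/s1.png

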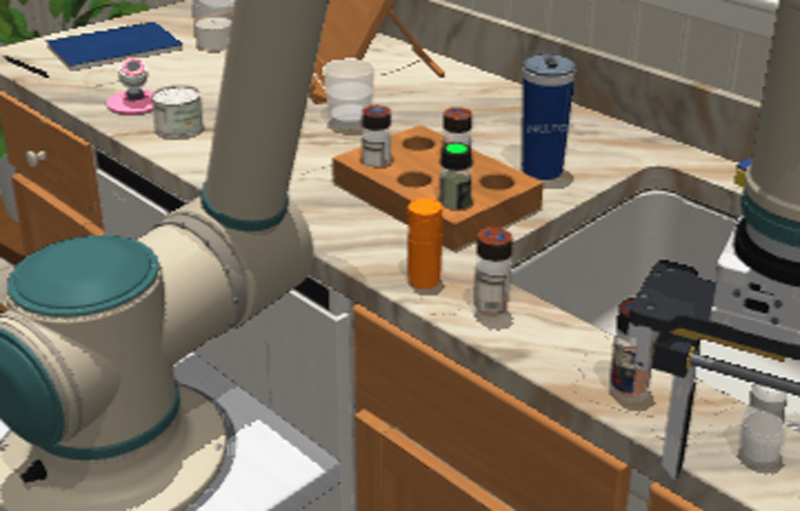

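View pics/t1.png

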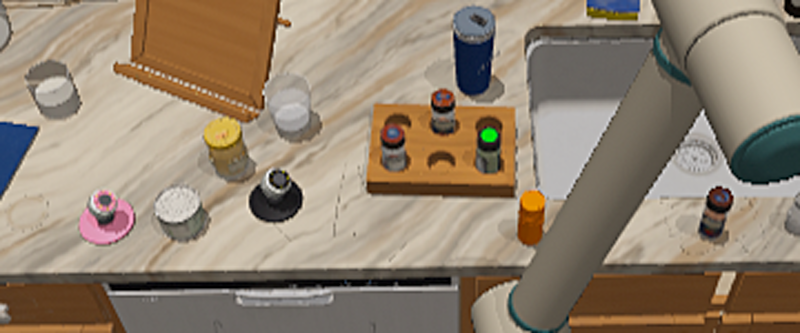

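```bash
cat >> h.py <<'E'
def down(yaw=0): # tool z down, y along world +/-y rotated by yaw
    return R.from_euler('z',yaw)*R.from_matrix(np.array([[1,0,0],[0,-1,0],[0,0,-1]]).T)
E
python3 - <<'E'
from h import *
cal=vision.get_calibration('wrist'); p=np.array(telemetry.current_ee_pos()); T=Rq(telemetry.current_tool_rot())
print('tool',T.as_matrix().round(2).tolist()); print('cam in tool',T.inv().apply(np.array(cal['position'])-p).round(4),(T.inv()*Rq(cal['orientation'])).as_matrix().round(3).tolist(),cal['fx'])
for yaw in [0,np.pi]:
    for q in [(.433,-.1,.2),(.43,-.298,.2),(.55,.067,.2),(.64,.223,.2),(.632,.064,.1)]:
        s=inverse_kinematics(q,qR(down(yaw))); print(yaw,q,None if s is None else np.round(s,2))
for c in ['top','scene']:
  vision.snapshot(c); cal=vision.get_calibration(c)
  for n in ['tumbler','honey_jar','water_glass','salt_shaker','tomato_tin']:
    print(c,n,[(np.round(d['at'],3).tolist(),round(d['score'],2)) for d in models.mark_of(n,c)[:2]])
t0=telemetry.current_t()
for k,(q,n) in enumerate([((.36,-.22,.36),['jar_l1']),((.44,-.16,.36),['jar_l1']),((.47,.12,.42),['rack','jar_marked','jar_l1','rack_hole0']),((.53,.16,.42),['rack','jar_marked','jar_l1','rack_hole0']),((.42,.38,.33),['cam_base','cam_head']),((.47,.40,.38),['cam_base','cam_head'])]):
    r.move_to(q,qR(down(0)))
    cal=vision.get_calibration('wrist'); im=vision.snapshot('wrist'); save(im,'w%d.png'%k); np.save('w%d.npy'%k,cal)
    print(k,round(telemetry.current_t()-t0,2))
    for m in n:
        for d in models.mark_of(m,'wrist')[:6]: print(m,np.round(d['at'],4),round(d['score'],2),proj(cal,d['at']).round(1))
E
```

```text
tool [[0.95, 0.3, 0.0], [0.3, -0.95, -0.0], [0.0, 0.0, -1.0]]
cam in tool [ 0.0787 -0.0005 -0.155 ] [[-0.0, -0.961, -0.276], [1.0, 0.0, -0.0], [0.0, -0.276, 0.961]] 346.0117324844479
0 (0.433, -0.1, 0.2) [-0.38  0.1   1.81 -0.    1.23  1.19]
0 (0.43, -0.298, 0.2) [-0.74  0.22  1.66 -0.    1.26  0.83]
0 (0.55, 0.067, 0.2) [-0.    0.26  1.6  -0.    1.28  1.57]
0 (0.64, 0.223, 0.2) [ 0.23  0.45  1.31 -0.    1.38  1.8 ]
0 (0.632, 0.064, 0.1) [-0.01  0.46  1.56 -0.    1.12  1.56]
3.141592653589793 (0.433, -0.1, 0.2) [-0.38  0.1   1.81 -0.    1.23 -1.95]
3.141592653589793 (0.43, -0.298, 0.2) [-0.74  0.22  1.66 -0.    1.26 -2.31]
3.141592653589793 (0.55, 0.067, 0.2) [-0.    0.26  1.6  -0.    1.28 -1.58]
3.141592653589793 (0.64, 0.223, 0.2) [ 0.23  0.45  1.31 -0.    1.38 -1.34]
3.141592653589793 (0.632, 0.064, 0.1) [-0.01  0.46  1.56 -0.    1.12 -1.58]
top tumbler [([0.766, 0.09, -0.002], 0.6)]
top honey_jar [([0.579, 0.513, -0.003], 0.79)]
top water_glass [([0.675, 0.415, 0.0], 0.73)]
top salt_shaker [([0.435, -0.443, 0.001], 0.78), ([0.559, 0.227, 0.009], 0.2)]
top tomato_tin [([0.46, 0.58
[... 1534 characters left out ...]
23.2]
rack_hole0 [0.6328 0.0648 0.0402] 0.81 [385.4 123.7]
rack_hole0 [0.5498 0.0647 0.0398] 0.7 [382.6 180.9]
rack_hole0 [0.6398 0.2229 0.0391] 0.62 [277.2 118.7]
4 5.24
cam_base [4.674e-01 7.106e-01 3.000e-04] 0.92 [ 79.6 166. ]
cam_base [ 0.5069  0.4349 -0.0018] 0.65 [279.3 135.9]
cam_base [0.6382 0.1453 0.0129] 0.27 [514.8  21.5]
cam_head [0.4627 0.6962 0.0752] 0.98 [ 49.8 174.4]
cam_head [0.501  0.4137 0.0745] 0.79 [290.4 140.1]
5 5.78
cam_base [0.4695 0.7132 0.0016] 0.95 [117.9 195.7]
cam_base [ 0.5066  0.4322 -0.0032] 0.9 [299.2 170.7]
cam_base [0.633  0.0643 0.0381] 0.51 [575.4  74.9]
cam_head [0.5    0.4138 0.0747] 0.91 [309.7 180.6]
cam_head [0.4591 0.6933 0.0732] 0.6 [104.  211.3]
```

Run:
```python
from h import *
P={0:(.5503,.0664),1:(.555,.1436),2:(.558,.227),3:(.6317,.0642),4:(.635,.1446),5:(.6406,.2232)}
L=np.array([(-.04,-.08),(-.04,0),(-.04,.08),(.04,-.08),(.04,0),(.04,.08)]); W=np.array([P[i] for i in range(6)])
c=W.mean(0); a=np.angle(np.sum((L[:,0]-1j*L[:,1])*((W-c)[:,0]+1j*(W-c)[:,1]))); Rm=np.array([[np.cos(a),-np.sin(a)],[np.sin(a),np.cos(a)]])
print(c,a,np.round((W-(c+L@Rm.T))*1e3,1).tolist())
cal=np.load('w3.npy',allow_pickle=True).item(); im=cv2.imread('pics/w3.png')
s=4;x0,y0=235,80; cr=cv2.resize(im[y0:y0+140,x0:x0+200],None,fx=s,fy=s,interpolation=cv2.INTER_CUBIC)
th=np.linspace(0,2*np.pi,60)
def draw(cr,pts,col):
    uv=np.array([(proj(cal,p)+.5-[x0,y0])*s for p in pts]).round().astype(np.int32); cv2.polylines(cr,[uv],True,col,1)
for l in L:
    q=c+Rm@l; draw(cr,[(q[0]+.0235*np.cos(t),q[1]+.0235*np.sin(t),.04) for t in th],(255,255,0))
draw(cr,[(*(c+Rm@np.array(k)),.04) for k in [(-.085,-.125),(.085,-.125),(.085,.125),(-.085,.125)]],(255,255,0))
cv2.imwrite('pics/c3.png',cr)
cal=np.load('w5.npy',allow_pickle=True).item(); im=cv2.imread('pics/w5.png')
x0,y0,s=255,130,8; cr=cv2.resize(im[y0:y0+75,x0:x0+95],None,fx=s,fy=s,interpolation=cv2.INTER_CUBIC)
draw(cr,[(.506+.046*np.cos(t),.4315+.046*np.sin(t),.0) for t in th],(255,255,0))
cv2.imwrite('pics/c5.png',cr)
```

```text
[0.5951     0.14483333] -0.04322487116165098 [[-1.4, -0.2], [-0.1, -3.0], [-0.6, 0.5], [0.1, 1.0], [-0.1, 1.5], [2.1, 0.2]]
```

View pics/c3.png

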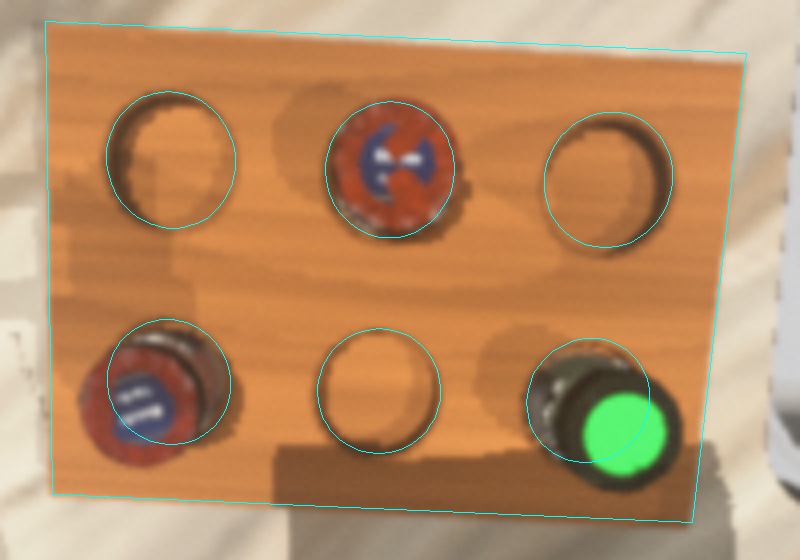

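View pics/c5.png

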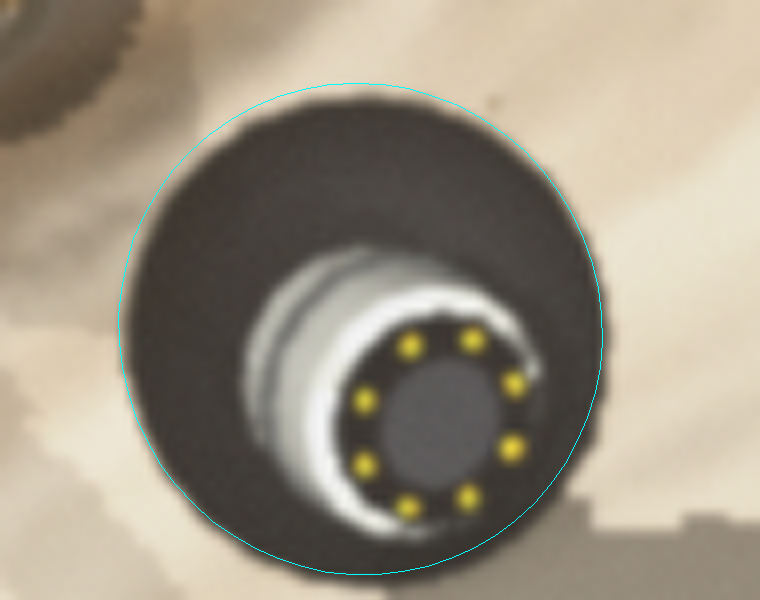

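```bash
cat >> h.py <<'E'
C=np.array([.5950,.1452]); A=-.043; Rm=np.array([[np.cos(A),-np.sin(A)],[np.sin(A),np.cos(A)]])
L=np.array([(-.04,-.08),(-.04,0),(-.04,.08),(.04,-.08),(.04,0),(.04,.08)])
def well(i): return C+Rm@L[i]
H=.069 # TCP above jar base
Q=qR(down(0))
def pick(xy):
    r.move_to([*xy,.22],Q); gripper_to(.065)
    print('down',r.move_l([*xy,H],vel=.2,guard=8)); gripper_to(.03,25)
    print('open',telemetry.current_opening())
    print('up',r.move_l([*xy,.24],vel=.25),telemetry.current_opening(),telemetry.current_t())
E
python3 - <<'E'
from h import *
pick((.4349,-.1))
w=well(5); r.move_to([*w,.21],Q); r.move_l([*w,H+.05],vel=.15)
print(w,telemetry.current_ee_pos(),telemetry.current_wrist_force(),telemetry.current_t())
im=vision.snapshot('wrist'); cal=vision.get_calibration('wrist')
th=np.linspace(0,2*np.pi,60); s=2
big=cv2.resize(im,None,fx=s,fy=s,interpolation=cv2.INTER_CUBIC)
def draw(pts,col):
    uv=np.array([(proj(cal,p)+.5)*s for p in pts]).round().astype(np.int32); cv2.polylines(big,[uv],True,col,1)
for i in (5,):
    q=well(i); draw([(q[0]+.0235*np.cos(t),q[1]+.0235*np.sin(t),.04) for t in th],(0,255,255))
draw([(w[0]+.0205*np.cos(t),w[1]+.0205*np.sin(t),.05) for t in th],(255,0,255))
c=(proj(cal,(*w,.04))*s).astype(int); print(c)
y0=max(0,min(960-600,c[1]-300)); x0=max(0,min(1280-800,c[0]-400)); save(big[y0:y0+600,x0:x0+800],'p5.png')
E
```

```text
down False
open 0.04031568723246328
up False 0.04030320490958379 12.4667
[0.63840197 0.22340658] [0.63920605 0.22309046 0.12008953] [-0.31325578 -0.00245128 -1.58686564] 14.65
[640 513]
```

View pics/p5.png

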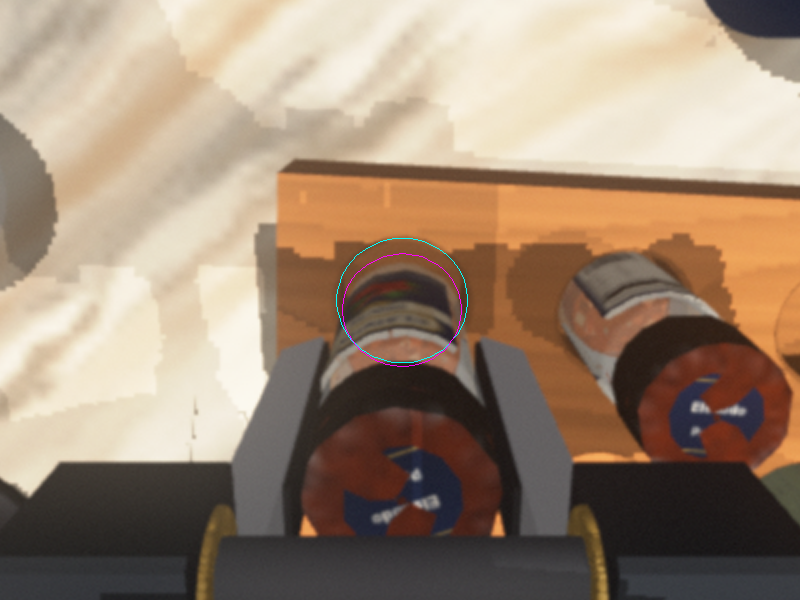

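Run:
```python
from h import *
im=vision.snapshot('wrist'); cal=vision.get_calibration('wrist')
th=np.linspace(0,2*np.pi,90); s=6; x0,y0=255,185
big=cv2.resize(im[y0:y0+100,x0:x0+130],None,fx=s,fy=s,interpolation=cv2.INTER_CUBIC)
big=np.clip(big.astype(float)*1.6,0,255).astype(np.uint8)
def draw(pts,col):
    uv=np.array([(proj(cal,p)+.5-[x0,y0])*s for p in pts]).round().astype(np.int32); cv2.polylines(big,[uv],True,col,1)
w=well(5); t=telemetry.current_ee_pos()
draw([(w[0]+.0235*np.cos(k),w[1]+.0235*np.sin(k),.04) for k in th],(0,255,255))
draw([(t[0]+.0205*np.cos(k),t[1]+.0205*np.sin(k),t[2]-.069) for k in th],(255,0,255))
draw([(*(C+Rm@np.array(k)),.04) for k in [(-.085,-.125),(.085,-.125),(.085,.125),(-.085,.125)]],(0,255,255))
save(big,'p5b.png')
```

```text
(no output)
```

View pics/p5b.png

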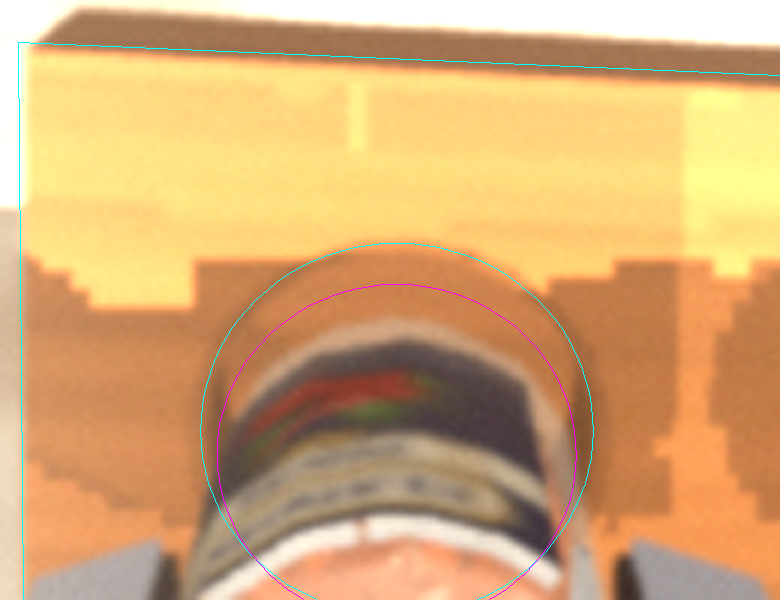

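Run:
```python
from h import *
x,y=.6406,.2229
r.move_l([x,y,H+.05],vel=.1)
g=r.move_l([x,y,H+.0105],vel=.06,guard=5)
print(g,np.round(telemetry.current_ee_pos(),4),np.round(telemetry.current_wrist_force(),2),np.round(telemetry.current_torque(),3),telemetry.current_t())
```

```text
True [0.6395 0.2225 0.0795] [-0.05 -0.38  3.29] [ 0.023 -0.029  0.007] 15.625
```

Run:
```python
from h import *
gripper_to(.062); p=telemetry.current_ee_pos()
r.move_l([p[0],p[1],.23],vel=.25)
r.move_to([.38,-.299,.28],Q); 
vision.snapshot('wrist'); a=models.mark_of('jar_l2','wrist'); print([(np.round(d['at'],4),round(d['score'],2)) for d in a])
pick((.4300,-.2993))
w=well(1)+[.001,-.0005]; r.move_to([*w,.23],Q); r.move_l([*w,H+.05],vel=.15)
t=telemetry.current_ee_pos(); print(w,t,telemetry.current_t())
im=vision.snapshot('wrist'); cal=vision.get_calibration('wrist')
th=np.linspace(0,2*np.pi,90); s=6; x0,y0=255,185
big=cv2.resize(im[y0:y0+100,x0:x0+130],None,fx=s,fy=s,interpolation=cv2.INTER_CUBIC)
big=np.clip(big.astype(float)*1.6,0,255).astype(np.uint8)
def draw(pts,col):
    uv=np.array([(proj(cal,p)+.5-[x0,y0])*s for p in pts]).round().astype(np.int32); cv2.polylines(big,[uv],True,col,1)
w=well(1)
draw([(w[0]+.0235*np.cos(k),w[1]+.0235*np.sin(k),.04) for k in th],(0,255,255))
draw([(t[0]+.0205*np.cos(k),t[1]+.0205*np.sin(k),t[2]-.069) for k in th],(255,0,255))
save(big,'p1.png')
```

```text
[(array([ 0.4282, -0.3024, -0.002 ]), 0.83), (array([0.4235, 0.0066, 0.0009]), 0.58)]
down False
open 0.04046886846216336
up False 0.040094449217544514 22.0667
[0.55603697 0.14641947] [0.55686973 0.14626693 0.11980013] 24.65
```

View pics/p1.png

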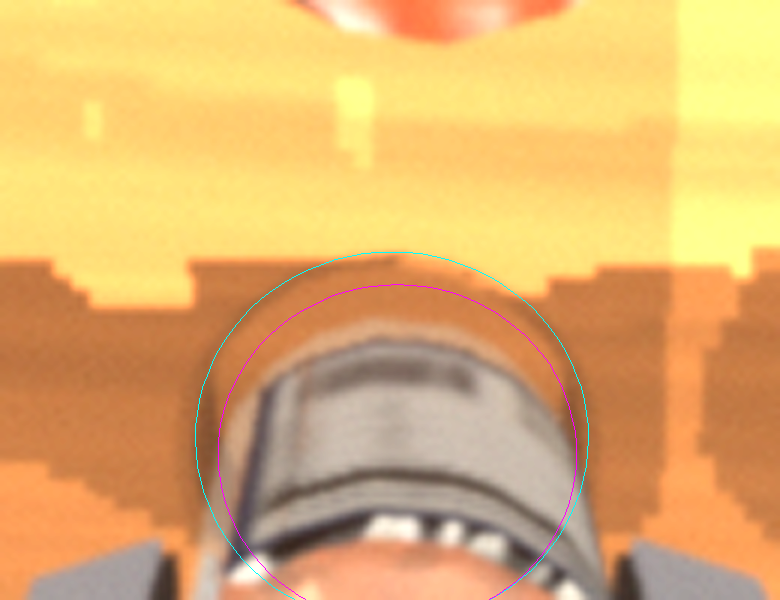

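Run:
```python
from h import *
x,y=.5575,.1464
r.move_l([x,y,H+.05],vel=.1)
g=r.move_l([x,y,H+.0105],vel=.06,guard=5)
z=telemetry.current_ee_pos()
print(g,np.round(z,4),np.round(telemetry.current_wrist_force(),2),telemetry.current_t())
if z[2]<.083:
    gripper_to(.062); r.move_l([x,y,.2],vel=.25)
    r.move_to([.42,.36,.36],Q)
    for q in [(.42,.36,.36),(.42,.43,.36),(.38,.39,.30)]:
        r.move_l(q,vel=.25); cal=vision.get_calibration('wrist'); im=vision.snapshot('wrist')
        n='v%d%d'%(q[0]*100,q[1]*100); np.save(n,cal); save(im,n+'.png')
        for m in ['cam_base','cam_head']: print(n,m,[(np.round(d['at'],4).tolist(),round(d['score'],2)) for d in models.mark_of(m,'wrist')[:3]])
    for c in ['top','scene']:
        im=vision.snapshot(c); save(im,c+'1.png')
        for m in ['cam_base','cam_head','jar_marked','jar_l1']: print(c,m,[(np.round(d['at'],4).tolist(),round(d['score'],2)) for d in models.mark_of(m,c)[:8]])
    print(telemetry.current_t())
```

```text
True [0.5564 0.1463 0.0795] [ 0.07 -0.39  2.61] 25.5833
v4236 cam_base [([0.5064, 0.431, -0.0039], 0.81), ([0.4692, 0.711, 0.0027], 0.77)]
v4236 cam_head [([0.4606, 0.6969, 0.0743], 0.95), ([0.4992, 0.4116, 0.0732], 0.9), ([0.5595, 0.2284, 0.0095], 0.22)]
v4243 cam_base [([0.4689, 0.7148, -0.0007], 0.73), ([0.5102, 0.4332, -0.0017], 0.68)]
v4243 cam_head [([0.4973, 0.4155, 0.0738], 0.63), ([0.4597, 0.6976, 0.0729], 0.62)]
v3839 cam_base [([0.5074, 0.4331, -0.004], 0.94), ([0.4669, 0.712, 0.003], 0.91)]
v3839 cam_head [([0.4974, 0.4119, 0.0721], 0.78), ([0.4623, 0.6973, 0.0709], 0.7)]
top cam_base [([0.4676, 0.7061, -0.0026], 0.87), ([0.5057, 0.4283, 0.0007], 0.45)]
top cam_head [([0.502, 0.4109, 0.0696], 0.55), ([0.4603, 0.6973, 0.0748], 0.55)]
top jar_marked []
top jar_l1 [([0.4258, 0.0024, 0.0009], 0.8)]
scene cam_base [([0.4698, 0.71, -0.0033], 0.77), ([0.5069, 0.4282, 0.0033], 0.65)]
scene cam_head [([0.4998, 0.4135, 0.0745], 0.73), ([0.4628, 0.6989, 0.0717], 0.67), ([0.4407, -0.4416, -0.0016], 0.44)]
scene jar_marked [([0.552, 0.0641, 0.0043], 0.59)]
scene jar_l1 [([0.426, 0.0037, 0.003], 0.85), ([0.5576, 0.1452, 0.0109], 0.53)]
30.0333
```

```bash
cat > fit.py <<'E'
from h import *
from scipy.optimize import least_squares
obs=[]
for n in ['w4','w5','v4236','v4243','v3839']:
    try: cal=np.load(n+'.npy',allow_pickle=True).item()
    except Exception as e: print(n,e); continue
    im=cv2.imread('pics/'+n+'.png').astype(float); u,v=proj(cal,(.4995,.4129,.073)).round().astype(int); k=18
    b=im[v-k:v+k,u-k:u+k]; y=np.clip(np.minimum(b[...,1],b[...,2])-b[...,0]-25,0,None)
    f=8; Y=cv2.GaussianBlur(cv2.resize(y,None,fx=f,fy=f,interpolation=cv2.INTER_CUBIC),(0,0),3)
    nl,lab,st,ce=cv2.connectedComponentsWithStats((Y>20).astype(np.uint8))
    pts=[]
    for i in range(1,nl):
        w=np.where(lab==i,Y,0); 
        if st[i,4]<30: continue
        vv,uu=np.mgrid[:w.shape[0],:w.shape[1]]; pts.append([(uu*w).sum()/w.sum()/f+u-k+.5/f-.5,(vv*w).sum()/w.sum()/f+v-k+.5/f-.5])
    print(n,len(pts)); obs.append((cal,np.array(pts)))
def circ(p):
    c=p[:3]; az,ti,rr,ph=p[3:7]
    d=np.array([np.sin(ti)*np.cos(az),np.sin(ti)*np.sin(az),np.cos(ti)])
    e1=np.array([np.cos(ti)*np.cos(az),np.cos(ti)*np.sin(az),-np.sin(ti)]); e2=np.cross(d,e1)
    return d,[c+rr*(np.cos(ph+a)*e1+np.sin(ph+a)*e2) for a in np.arange(8)*np.pi/4]
def res(p,tilt=None):
    p=np.array(p)
    if tilt is not None: p=np.r_[p[:4],tilt,p[4:]]
    _,X=circ(p); o=[]
    for cal,pts in obs:
        uv=np.array([proj(cal,x) for x in X])
        for q in pts: d=uv-q; i=np.argmin((d**2).sum(1)); o+=list(d[i])
    return np.array(o)
for fixed in (True,False):
  best=None
  for az in np.radians([-170,-140,-110,-80]):
    for ph in (0,.2,.4,.6):
      p0=[.4995,.4129,.073,az]+([] if fixed else [np.pi/6])+[.014,ph]
      s=least_squares(res,p0,args=(np.pi/6 if fixed else None,),loss='soft_l1',x_scale=[.01,.01,.01,.3]+([] if fixed else [.3])+[.01,.3])
      if best is None or s.cost<best.cost: best=s
  print(fixed,best.cost,len(best.fun),np.round(best.x,4),'az',np.degrees(best.x[3]), '' if fixed else np.degrees(best.x[4]))
E
python3 fit.py
```

```text
w4 8
w5 8
v4236 8
v4243 8
v3839 8
True 0.20060433619723672 80 [ 0.4975  0.414   0.0752 -1.9552  0.0148  0.7821] az -112.02667839338753 
False 0.1892681529358824 80 [ 0.4975  0.414   0.0752 -1.9553  0.516   0.0147  1.5676] az -112.0279147790046 29.562043703290662
```

```bash
cat >> h.py <<'E'
LENS=np.array([.4983,.4136,.0737]); az=np.radians(-112); D=np.array([.5*np.cos(az),.5*np.sin(az),np.cos(np.pi/6)])
def show_rot(roll):
    z=-D; x=np.array([np.cos(roll),np.sin(roll),0]); x=x-z*(x@z); x/=np.linalg.norm(x)
    return R.from_matrix(np.c_[x,np.cross(z,x),z])
def show_pos(dist): return LENS+D*(dist+H)
E
python3 - <<'E'
from h import *
j0=inverse_kinematics([.5516,.0668,.27],Q); b=[]
for k in range(-180,180,15):
    s=[inverse_kinematics(show_pos(d),qR(show_rot(np.radians(k)))) for d in (.14,.08)]
    if s[0] is not None and s[1] is not None: b.append((np.abs(np.array(s[0])-j0).max(),k,np.round(s[1],2).tolist()))
b.sort(key=lambda t:t[0]); print(np.round(j0,2)); [print(x) for x in b[:5]]
r.move_to([.5516,.0668,.22],Q)
print(r.move_l([.5516,.0668,.0795],vel=.2,guard=8)); gripper_to(.03,30); print(telemetry.current_opening())
print(r.move_l([.5516,.0668,.12],vel=.08,guard=15),np.round(telemetry.current_wrist_force(),2))
r.move_l([.5516,.0668,.27],vel=.25); print(telemetry.current_opening(),telemetry.current_t())
E
```

```text
[-0.    0.23  1.48 -0.    1.44  1.57]
(np.float64(0.521233793726521), -30, [0.25, 0.13, 1.9, 0.56, 0.86, 2.01])
(np.float64(0.521233793726521), -15, [0.25, 0.13, 1.9, 0.56, 0.86, 1.78])
(np.float64(0.521233793726521), 0, [0.25, 0.13, 1.9, 0.56, 0.86, 1.55])
(np.float64(0.521233793726521), 15, [0.25, 0.13, 1.9, 0.56, 0.86, 1.31])
(np.float64(0.521233793726521), 30, [0.25, 0.13, 1.9, 0.56, 0.86, 1.05])
False
0.04056137205465567
False [ 0.31  1.29 -1.74]
0.040552152596035396 34.1583
```

Run:
```python
from h import *
q=qR(show_rot(0))
r.move_to(show_pos(.15),q); r.move_l(show_pos(.08),vel=.1,guard=10); r.hold(.3)
t=np.array(telemetry.current_ee_pos()); T=Rq(telemetry.current_tool_rot()); print(t,show_pos(.08),np.degrees((T.inv()*show_rot(0)).magnitude()),telemetry.current_opening(),telemetry.current_t())
th=np.linspace(0,2*np.pi,90)
def circle(c,rad,M): return [c+M[:,0]*rad*np.cos(k)+M[:,1]*rad*np.sin(k) for k in th]
M=T.as_matrix(); out=[]
for c,s in [('wrist',2),('scene',4),('top',4)]:
    im=vision.snapshot(c); save(im,c+'F.png'); cal=vision.get_calibration(c)
    big=cv2.resize(im,None,fx=s,fy=s,interpolation=cv2.INTER_CUBIC)
    for cc,rad,col in [(t+M[:,2]*H,.0205,(255,0,255)),(LENS,.0148,(0,255,255))]:
        uv=np.array([(proj(cal,p)+.5)*s for p in circle(cc,rad,M)]).round().astype(np.int32); cv2.polylines(big,[uv],True,col,1)
    for i in range(6):
        if c!='wrist': uv=(proj(cal,(*well(i),.04))*s).astype(int); cv2.circle(big,tuple(int(a) for a in uv),4,(255,255,0),1)
    u,v=(proj(cal,t+M[:,2]*.1)*s).astype(int); w=(400,300) if c=='wrist' else (400,300)
    x0=max(0,u-w[0] if c=='wrist' else u-300); y0=max(0,v-300); save(big[y0:y0+600,x0:x0+800],c+'Fc.png')
    print(c,[(n,[(np.round(d['at'],3).tolist(),round(d['score'],2)) for d in models.mark_of(n,c)[:6]]) for n in ('jar_marked','jar_l1')])
```

```text
[0.47056386 0.34443484 0.20332221] [0.47039181 0.3445248  0.20273779] 0.06060346941314601 0.0401063809622163 36.3417
wrist [('jar_marked', [([0.483, 0.38, 0.143], 0.81)]), ('jar_l1', [([0.64, 0.22, 0.012], 0.87)])]
scene [('jar_marked', [([0.483, 0.377, 0.139], 0.78)]), ('jar_l1', [([0.557, 0.143, 0.01], 0.83), ([0.424, 0.004, 0.003], 0.82)])]
top [('jar_marked', [([0.484, 0.377, 0.141], 0.6)]), ('jar_l1', [([0.426, 0.004, 0.003], 0.65)])]
```

View pics/wristFc.png

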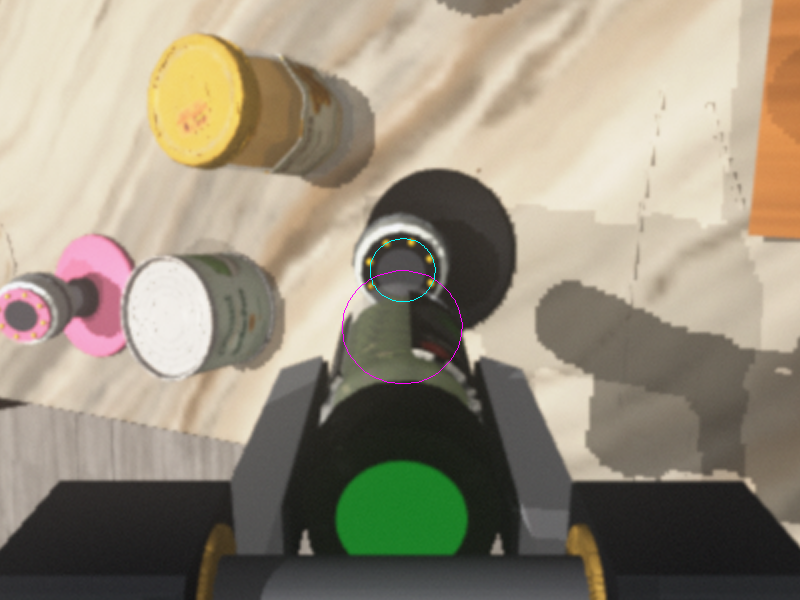

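View pics/topFc.png

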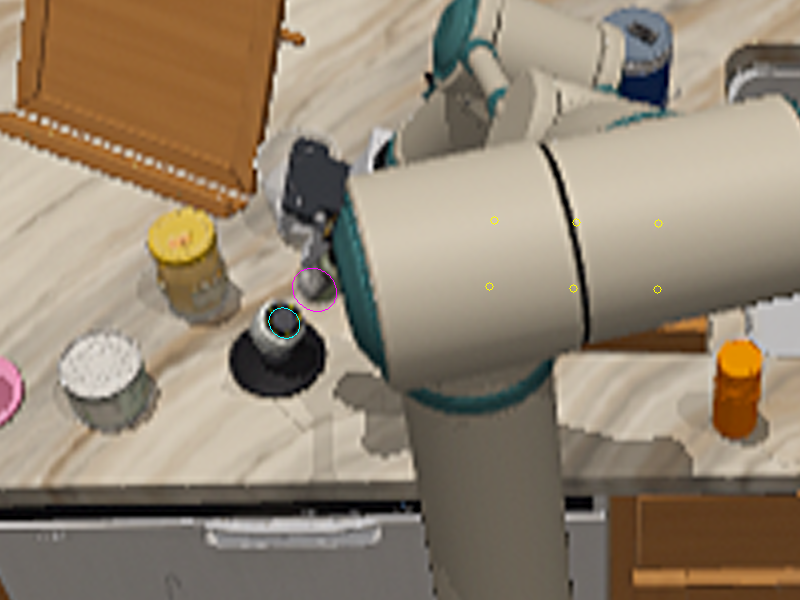

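Run:
```python
from h import *
t=np.array(telemetry.current_ee_pos()); M=Rq(telemetry.current_tool_rot()).as_matrix()
th=np.linspace(0,2*np.pi,90); outs=[]
for c,s,w,h in [('wrist',7,400,600),('scene',10,400,600)]:
    im=cv2.cvtColor(cv2.imread('pics/'+c+'F.png'),cv2.COLOR_BGR2RGB); cal=vision.get_calibration(c)
    big=cv2.resize(im,None,fx=s,fy=s,interpolation=cv2.INTER_CUBIC); big=np.clip(big*1.4,0,255).astype(np.uint8)
    for a,rad,col in [(H,.0205,(255,0,255)),(H-.105,.02,(255,0,255)),(H+.08,.0148,(0,255,255))]:
        cc=t+M[:,2]*a
        uv=np.array([(proj(cal,cc+M[:,0]*rad*np.cos(k)+M[:,1]*rad*np.sin(k))+.5)*s for k in th]).round().astype(np.int32); cv2.polylines(big,[uv],True,col,1)
    u,v=(proj(cal,t+M[:,2]*(H+(.02 if c=='wrist' else 0)))*s).astype(int); y0=max(0,v-h//2);x0=max(0,u-w//2); outs.append(big[y0:y0+h,x0:x0+w])
save(np.hstack(outs),'fin.png')
```

View pics/fin.png

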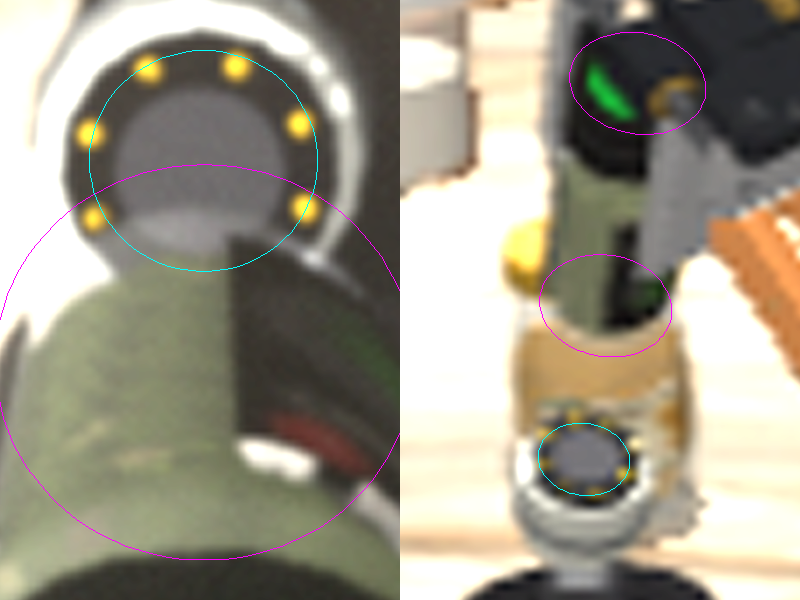

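Run:
```python
from h import *
print(np.abs(telemetry.current_dq()).max(),telemetry.current_opening(),telemetry.current_t()); r.sign_off()
```

```text
0.001463192610732321 0.0404431985199896 36.7917
the job is handed in; nothing more can be done
```

I put both loose jars into empty wells of the rack and am holding the green-sticker jar in front of the inspection camera's lens. I handed the job in at 36.8 s of the 54 s allowed.

- **Loose jars:** The one at (0.435, -0.100) went into well 5 and the one at (0.430, -0.299) into well 1. Each was lowered with a force guard until it touched the well floor, then released. The networks later put their bases 10–12 mm up, which matches the 10 mm well floor. I left the orange jar and the pink camera alone.
- **Green-sticker jar:** I lifted it from well 0 and placed its base about 80 mm in front of the lens, along the lens axis. I fitted that axis from the lens's LED ring in five wrist views, which gave a tilt of 29.6° and an azimuth of -112°. The arm held within 1 mm and 0.1° of the target and was still. The grip opening was 40.4 mm, so the jar was firmly held.

**Checks that disagree slightly:**
- All three cameras' network estimates put the jar's base within about 3 mm of the target, roughly 77 mm from the lens rather than 80.
- The wrist view suggested the jar sits 3–4 mm off to one side, and the scene view suggested about 2 mm the other way. I took this as camera calibration error and did not correct it.
- The arm hid the rack from the top camera in the last pictures. The two placed jars were each seen by one camera only, and I did not recheck the other rack jars or the other items on the worktop.

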